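# Seat the check weight in the V of the check stand

## Robot

A 6-joint arm with a two-finger parallel gripper is mounted at the origin on a cart in front of the work surface, level with it; the furniture and walls round the work are solid. World frame = base frame: x ahead of the robot, y to its left, z up, the work surface at z = 0. Lengths are in mm, angles in degrees, forces in N, time in s.
With the tool pointing down it reaches from about 300 to 850 mm from the base axis. Payload 4.2 kg.
Tool frame: the origin (TCP) lies at the centre of the arm's flange, where the gripper is bolted on; the fingertips stand 191 mm ahead of it and the grasp point (between the pads) lies 172 mm ahead of it; y points along the fingers, x is the direction in which the jaws open and shut, and the axes are right-handed (so a half turn about y gives the same grasp; the last joint's range is limited). The gripper opens to 91 mm and grips with 3 to 60 N. Pads are 32 mm wide; open, the fingers measure 118 mm over their backs; the gripper's body (76 mm by 178 mm) begins 60 mm behind the grasp point.
Start: joints at [-78.151, 18.312, 89.639, -0, 72.044, -1.146], TCP at [129.293, -560.273, 404.776] pointing down, gripper open.
Joint ranges: [-177.97, 177.97], [-48.28, 115.42], [12.27, 149.76], [-77.06, 257.06], [2.81, 150.46], [-146.56, 146.56]. Speed limits (degrees/s): [147.25, 147.25, 180, 180, 180, 180].

## Interface

Orientations are given as [roll, pitch, yaw] about the fixed x, y, z axes, in that order (R = Rz(yaw) Ry(pitch) Rx(roll)).
In Python, from workcell import env gives the robot as it stands.
- The arm moves only by the tool carry_out, never from a script. Its argument "increments" is a list of rows, each a list of 3 entries, a list of its own where there are three numbers: the turn, a rotation vector about the tool's x, y, z in rad, then the shift along the tool's x, y, z in mm, then the closure, from 0 (fully open) to 1 (shut). In form: [[[wx, wy, wz], [dx, dy, dz], claw], ...]. A call has 1 to 10 rows; each row is the pose to reach, as a shift and turn from the pose commanded when the call began, along the tool's axes at that moment; what a row does not reach only later rows make up. A row lasts 1/12 s, in which the tool goes at most 41.7 mm and 7.16 degrees, less where a joint would pass 70% of its speed; a pose out of reach is approached as far as the arm can. A call with a gripper value outside its range is refused whole. The fingers move at their own pace and stop on an object; "force" is the grip in N (left out, the last holds). Time passes only in rows, so rows that repeat a pose let the fingers close. It gives the time, the measured TCP pose, the force and the opening at its end, in the units of the state.
- env.state(): the state, without advancing time (a new reading comes with each control period).
- env.grab_frame(name): name is "scene" or "top"; returns a dict with "frame" (400x640x3 uint8, blue, green, red), "z_map" (400x640 float32, mm along the optical axis (not along the pixel's ray), 0 where there is no reading), "camera_matrix" (3x3 intrinsics, pixels), "rvec" (rotation vector, rad) and "tvec" (3), from world to camera coordinates, as OpenCV has them. Camera axes: x right, y down, z forward; pixel columns grow to the right and rows downward; lengths in mm; the calibration is good to about 2 mm. A picture is of the moment at which its call begins.
- env.job_done(): hands the job in, once; it reports no verdict.
The state is a dict: "time_s": time; "qpos": joint angles; "qvel": joint speeds; "effort": joint torques, N m; "ee_pos": TCP position; "ee_rot": TCP orientation; "force": force on the tool from outside, world axes, zero at the start; "torque": the same for the moment, N m; "gripper_width": finger opening in mm.
Only numpy, scipy, OpenCV 4.12 (cv2) and the standard library are available. Lean on these libraries where they do the work, as an engineer would, in place of code of your own. Each camera call takes 0.05 s, during which the arm holds its last target. There are 200 camera calls.

## Task

For the daily scale check, take the largest of the three steel check weights standing on the open table to the right of the check stand (not those at the back by the tongs) and set it upright on the stand's plate, in the mouth of the sliding V. Press it into the V, sliding the V back with it until the V comes up firmly against its end stop and the weight bears evenly on both cheeks, with a steady push of about 12 newtons and never a hard shove. Then let go so that it stays upright and fully home in the V, and leave everything else where it is.

Things in the scene. Friction and masses are not known exactly. Their poses are not given: they have to be found in the camera images.
- weight_500: the largest of the three check weights, steel, about 0.5 kg: an upright cylinder 38 mm in diameter and 44 mm high, with a knob 21 mm wide on top, 62 mm high in all. Origin at the centre of its underside, z up. Stands on the table to the right of the stand, in any of the three places. Fingers gripping the cylinder higher than 18 mm above its underside pass over the cheeks
- weight_200: bystander: the middle check weight, same shape, 29 mm in diameter, 45 mm high; origin at the centre of its underside
- weight_100: bystander: the smallest check weight, 23 mm in diameter, 36 mm high; origin at the centre of its underside
- check_stand: fixed to the table: a flat polished steel plate 180 mm (x) by 120 mm (y), its top 10 mm above the table; on it a carriage with two cheeks forming a 90 degree V slides along the stand's x. Origin at the centre of the underside. The V opens to the stand's -x (roughly towards the robot, turned up to 0.5 rad either way), y is left, z up. The open plate in front of the V is at x = -90 to -45 mm
- v_carriage: the sliding V: two smooth aluminium bars (cheeks) 53 mm long, 14 mm thick, rising 16 mm above the plate, each at 45 degrees to x, joined behind by a low bar. Origin on the plate's top at the same point as v_home, axes as the stand's; left cheek at +y, right at -y; mouth 80 mm wide. Slides to +x with about 3 N of drag, stays where left, until its back meets the end stop: there force rises steeply
- stop_slot (a point): the rear end of the guide slot, fixed, 84 mm along the stand's +x from its origin, on the plate's top. The end stop rides in this slot: a small steel block, 14 x 32 mm, 12 mm high, with a black thumb screw on it, clamped anywhere from 6 to 28 mm behind the V's back. Its place is not measured and has to be felt for
- v_home (a point): moves with the V: the point on the plate's top where the centre of the large weight's underside stands when it bears on both cheeks; at the start 20 mm along the stand's -x from its origin, y = 0, 10 mm above the table. Axes as the stand's (push along +x). A gripped weight touching one cheek does not slide across by itself: the sideways force tells which way it must go
- cup_3: bystander: small tasting cup, 67 mm wide, 46 mm high, on the right; origin at the centre of its underside
- bench_scraper: bystander: flat dough scraper, 114 x 124 x 19 mm, lying behind the weights
- label_roll: bystander: roll of labels, 68 mm in diameter, 50 mm high, behind the stand; origin at the centre of its underside
There are look-alikes about, which are no part of the job. Leave any red or yellow look-alike of the weight_500 alone.

How it is judged (in metres and radians):
On the way:
1. the large weight, upright and down at the plate (underside less than 4 mm above it), is pressed against both cheeks at once, the V up against its end stop, with at least 5 N on each, for 0.5 s (contact force between weight_500 and v_carriage_c1 above 5 N and contact force between weight_500 and v_carriage_c2 above 5 N and z of weight_500 in the frame of v_home below 0.004 m and angle between weight_500's own z axis and vertical below 0.1 rad), for 0.5 s.
At the end, for the whole second after the job is handed in: the large weight stands upright (within 0.05 rad) and at rest on the plate, its centre within 2 mm in x and in y of the seated point v_home of the V, and released (x of weight_500 in the frame of v_home between -0.002 and 0.002 m and y of weight_500 in the frame of v_home between -0.002 and 0.002 m and z of weight_500 in the frame of v_home between -0.0025 and 0.0025 m and angle between weight_500's own z axis and vertical below 0.05 rad and linear speed of weight_500 below 0.01 m/s and contact force between the fingers and weight_500 below 0.1 N); the robot touches nothing.
It fails at once if the weight is shoved against a cheek with more than 18 N (contact force between weight_500 and v_carriage_c1 above 18 N or contact force between weight_500 and v_carriage_c2 above 18 N).
It fails at once if the robot hits the stand or a cheek with more than 25 N (contact force between the arm and check_stand above 25 N).
It fails at once if the large weight is tipped over (angle between weight_500's own z axis and vertical above 0.5 rad).
It fails at once if another thing is moved by more than 20 mm (distance of any of weight_200, weight_100, cup_3, bench_scraper, label_roll from where it was at the start of the episode above 0.02 m).
It also fails if it takes over 67 s, if anything falls off the work surface, if the arm or the gripper's body presses on something with over 40 N, if the wrist force passes 120 N, or if a joint passes its speed limit or range.

## Working session

There is one attempt and no reset: what is moved stays moved. The work goes in short steps, Python scripts to look and compute and a tool call to move; the robot and the scene stay as the last step left them, time stands still between calls to the robot, and variables do not carry over. Pictures are saved under pics/ and viewed, about 8 in all and at most 12, crops included, and the job is handed in when it is done.

Besides the shell and the picture viewer there is one more tool, called after "Call:" as name(argument=value, ...), one argument or row to a line, values as JSON. carry_out: Moves the arm, as the interface text tells. Its arguments: {"type":"object","properties":{"increments":{"type":"array","items":{"type":"array"}},"force":{"type":"number"}},"required":["increments"]}

```bash
mkdir -p pics
cat > h.py <<'E'
import numpy as np, cv2
from workcell import env
def grab(n):
    f=env.grab_frame(n); f['R']=cv2.Rodrigues(np.array(f['rvec'],float))[0]; f['t']=np.array(f['tvec'],float).reshape(3); f['K']=np.array(f['camera_matrix'],float); return f
def pts(f):
    z=f['z_map'];v,u=np.mgrid[:z.shape[0],:z.shape[1]]
    c=np.stack([(u-f['K'][0,2])/f['K'][0,0]*z,(v-f['K'][1,2])/f['K'][1,1]*z,z],-1)
    p=(c-f['t'])@f['R']; p[z==0]=np.nan; return p
def ray(f,u,v,h):
    d=f['R'].T@np.array([(u-f['K'][0,2])/f['K'][0,0],(v-f['K'][1,2])/f['K'][1,1],1]);o=-f['R'].T@f['t'];return o+d*(h-o[2])/d[2]
E
python3 - <<'E'
from h import *
for n in('scene','top'):
    f=grab(n); cv2.imwrite(f'pics/{n}0.png',f['frame']); np.savez(f'{n}0.npz',p=pts(f),im=f['frame']); print(n,-f['R'].T@f['t'])
print(env.state())
E
```

```text
scene [-11.14780783 789.04978544 837.61410226]
top [ 342.7608452  -154.77654206 1239.79356697]
{'time_s': 0.1, 'qpos': array([-7.81509941e+01,  1.83486563e+01,  8.97006938e+01, -2.00476075e-03,
        7.20420883e+01, -1.14646582e+00]), 'qvel': array([ 0.00371344,  0.00832563, -0.24248467,  0.0457533 ,  0.0177435 ,
       -0.02410764]), 'effort': array([ 7.43188211e-04, -4.13333702e+01, -2.32508987e+01,  7.29344529e-02,
        4.21973958e-02, -5.90425884e-05]), 'ee_pos': array([ 129.26308149, -560.13139916,  403.98863962]), 'ee_rot': array([-90.0000762 ,   0.09145819, -77.00390875]), 'force': array([-0.61412847,  0.08091804, -0.88468642]), 'torque': array([0.01426102, 0.017908  , 0.02142344]), 'gripper_width': 91.32101854306732}
```

View pics/top0.png

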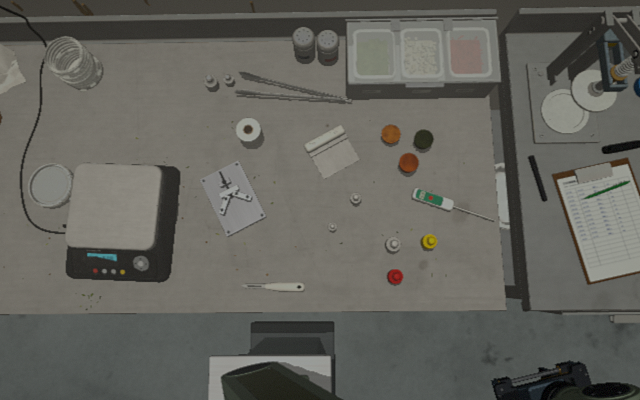

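View pics/scene0.png

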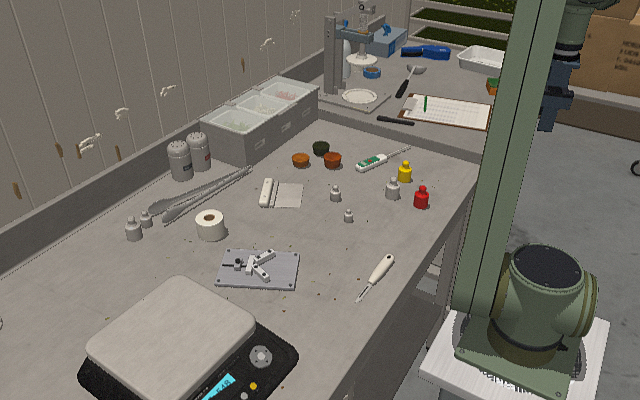

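The top view shows the grey large weight at about (392,244), with look-alikes in red (395,277) and yellow (429,241). The middle weight is at (355,199) and the small one at (333,227). The stand is at about (234,198) with its V open towards the lower right, and the scene view agrees with this. Next I'll measure them.

Run:
```python
from h import *
def fitc(p):
    A=np.c_[2*p[:,:2],np.ones(len(p))];s=np.linalg.lstsq(A,(p[:,:2]**2).sum(1),rcond=None)[0];return s[:2],np.sqrt(s[2]+s[:2]@s[:2])
from scipy import ndimage as nd
for n in('top','scene'):
    d=np.load(n+'0.npz');p=d['p'];im=d['im']
    print(n)
    ok=(p[...,2]>8)&(p[...,2]<75)&(p[...,0]>230)&(p[...,0]<620)&(p[...,1]<50)&(p[...,1]>-480)
    l,k=nd.label(ok)
    for i in range(1,k+1):
        q=p[l==i]
        if len(q)<25: continue
        b=im[l==i].mean(0)
        h=q[:,2].max(); t=q[q[:,2]>h-5]
        print(len(q),'mid',((np.nanmin(q,0)+np.nanmax(q,0))/2).round(1),'ext',np.ptp(q,axis=0).round(),'zmax',h.round(1),'topmean',t.mean(0).round(1),'bgr',b.round())
# table plane, stand plate
d=np.load('top0.npz');p=d['p'];im=d['im']
print('table z',np.nanmedian(p[250:275,300:330,2]))
r=(slice(150,245),slice(190,280)); q=p[r]
m=(q[...,2]>6)&(q[...,2]<40); l,k=nd.label(m); c=np.bincount(l.ravel());c[0]=0;m=l==c.argmax()
xy=q[m][:,:2].astype(np.float32); rect=cv2.minAreaRect(xy);print('plate',rect,cv2.boxPoints(rect))
hi=q[m&(q[...,2]>20)];print(np.median(q[m][:,2]))
f=grab('top')
crop=cv2.resize(f['frame'][155:245,195:275],None,fx=6,fy=6,interpolation=cv2.INTER_CUBIC);
crop2=cv2.resize(f['frame'][180:300,310:450],None,fx=5,fy=5,interpolation=cv2.INTER_CUBIC)
cv2.imwrite('pics/c1.png',crop);cv2.imwrite('pics/c2.png',crop2)
for uv in[(392,244),(395,276),(429,241)]:print(uv,ray(f,*uv,62))
```

```text
top
401 mid [ 559.6 -435.1   16.5] ext [60. 88. 16.] zmax 24.5 topmean [ 562.1 -438.3   21. ] bgr [ 95. 112.  91.]
98 mid [ 561.6 -236.    28.3] ext [27. 27. 41.] zmax 48.6 topmean [ 561.9 -234.3   45.6] bgr [108. 116. 119.]
45 mid [559.1  40.   13.6] ext [28. 20. 11.] zmax 19.1 topmean [570.5  48.9  17. ] bgr [132. 134. 135.]
101 mid [525.7  30.   12.7] ext [44. 39.  9.] zmax 17.3 topmean [523.   32.4  14.1] bgr [130. 132. 132.]
58 mid [ 486.1 -171.2   24.1] ext [23. 19. 32.] zmax 40.1 topmean [ 486.3 -170.1   36.8] bgr [111. 119. 122.]
195 mid [ 441.4 -427.6   37.1] ext [37. 38. 57.] zmax 65.7 topmean [ 441.2 -427.8   62.6] bgr [ 25. 118. 135.]
183 mid [ 434.7 -330.8   36.3] ext [36. 37. 55.] zmax 63.6 topmean [ 434.7 -331.3   61.3] bgr [110. 118. 121.]
192 mid [ 351.3 -334.1   36.9] ext [37. 37. 56.] zmax 65.1 topmean [ 351.7 -333.6   61.9] bgr [ 34.  38. 122.]
322 mid [326.6 -39.7  14.4] ext [ 24. 107.  13.] zmax 20.8 topmean [327.9 -53.7  17.1] bgr [130. 142. 143.]
scene
234 mid [ 560.  -429.7   16. ] ext [ 63. 100.  16.] zmax 24.0 topmean [ 562.5 -425.8   20.1] bgr [129. 147. 1
[... 490 characters left out ...]
. 29.] zmax 37.7 topmean [ 484.  -166.1   35.7] bgr [126. 133. 140.]
151 mid [535.6  32.1  11.1] ext [65. 36.  6.] zmax 14.2 topmean [530.6  36.7  10.5] bgr [150. 149. 153.]
316 mid [327.3 -36.7  14.8] ext [ 25. 102.  13.] zmax 21.5 topmean [326.3 -51.4  17.5] bgr [172. 187. 197.]
table z -0.9903590901757786
plate ((570.16650390625, 103.47616577148438), (181.33651733398438, 120.29999542236328), 26.889965057373047) [[462.09705  116.11525 ]
 [516.5061     8.822475]
 [678.23596   90.83708 ]
 [623.8269   198.12985 ]]
9.74711513252731
(392, 244) [ 432.43163136 -323.85631693   62.        ]
(395, 276) [ 350.81766143 -328.34072424   62.        ]
(429, 241) [ 439.09024964 -419.66215022   62.        ]
```

View pics/c1.png

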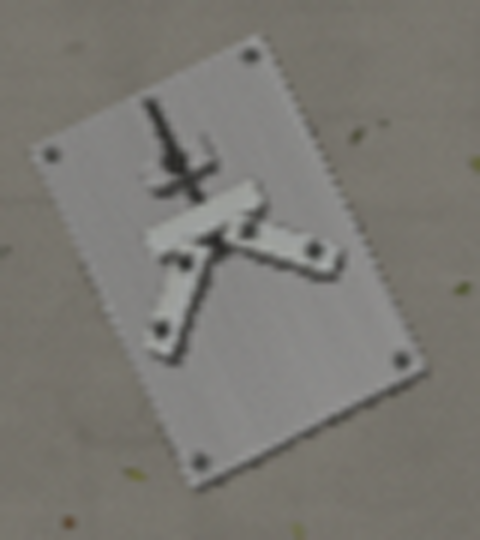

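The crop shows the V (cheek ends near (165,355) and (335,270) in the crop) with the end stop behind it at about (180,170). The two views differ by a few mm in y, so I'll cross-check the stand and the weight between them.

```bash
cat >> h.py <<'E'
from scipy.spatial.transform import Rotation as Ro
def go(x,y,z,yaw):
    s=env.state();R=Ro.from_euler('xyz',s['ee_rot'],degrees=True)
    T=Ro.from_euler('xyz',[-90,0,yaw],degrees=True)
    print('turn',(R.inv()*T).as_rotvec().round(4),'shift',R.inv().apply(np.array([x,y,z])-s['ee_pos']).round(1))
E
python3 - <<'E'
from h import *
from scipy import ndimage as nd
P={}
for n in('top','scene'):
    d=np.load(n+'0.npz');p=d['p'];im=d['im'];f=grab(n)
    ok=(p[...,0]>440)&(p[...,0]<700)&(p[...,1]>-10)&(p[...,1]<225)&(p[...,2]>5)&(p[...,2]<40)
    l,k=nd.label(ok);c=np.bincount(l.ravel());c[0]=0;m=l==c.argmax()
    q=p[m]; r=cv2.minAreaRect(q[:,:2].astype(np.float32)); print(n,'plate',np.round(r[0],1),np.round(r[1],1),r[2],np.median(q[:,2]).round(1))
    w=np.hypot(p[...,0]-434.7,p[...,1]+328)<32
    kn=w&(p[...,2]>54); v,u=np.nonzero(kn); print('knob px',u.mean(),v.mean(),len(u),ray(f,u.mean(),v.mean(),60).round(1))
    b=w&(p[...,2]>10); v,u=np.nonzero(b); print('blob px',u.mean(),v.mean(),u.min(),u.max(),v.min(),v.max())
go(434,-328,330,-63.1)
E
```

```text
top plate [570.4 103.1] [181.5 121.3] 26.91015625 9.4
knob px 394.5813953488372 243.0 43 [ 435.1 -330.9   60. ]
blob px 392.9166666666667 243.90555555555557 386 400 237 251
scene plate [570.4 107.9] [180.5 125.6] 27.3283634185791 10.0
knob px 393.17857142857144 178.64285714285714 28 [ 434.3 -323.4   60. ]
blob px 392.28125 187.24107142857142 385 399 176 197
turn [-1.000e-04 -2.427e-01 -8.000e-04] shift [-157.7   74.5  349.1]
```

Call:
carry_out(
  increments=[
    [[0,-0.2427,0],[-158,75,349],0],
    [[0,-0.2427,0],[-158,75,349],0],
    [[0,-0.2427,0],[-158,75,349],0],
    [[0,-0.2427,0],[-158,75,349],0],
    [[0,-0.2427,0],[-158,75,349],0],
    [[0,-0.2427,0],[-158,75,349],0],
    [[0,-0.2427,0],[-158,75,349],0],
    [[0,-0.2427,0],[-158,75,349],0],
    [[0,-0.2427,0],[-158,75,349],0],
    [[0,-0.2427,0],[-158,75,349],0],
  ],
  force=50,
)

```text
time_s: 1.08
ee_pos: [436.8, -324.8, 328.6]
ee_rot: [-89.9, 0.1, -62.9]
force: [-0.8, -0.7, -0.3]
gripper_width: 91.0
```

Call:
carry_out(
  increments=[
    [[0,0,0],[0,0,0],0],
    [[0,0,0],[0,0,0],0],
    [[0,0,0],[0,0,0],0],
  ],
)

```text
time_s: 1.33
ee_pos: [433.3, -328.3, 329.9]
ee_rot: [-90.0, -0.0, -63.1]
force: [0.2, -0.2, 0.0]
gripper_width: 91.2
```

Run:
```python
from h import *
s=env.state();print(s['time_s'],s['ee_pos'],s['ee_rot'],s['force'])
go(434.5,-327,330,-63.1);go(434.5,-327,211,-63.1)
f=grab('scene');cv2.imwrite('pics/s1.png',cv2.resize(f['frame'][80:260,300:500],None,fx=4,fy=4)[:600])
```

```text
1.3333 [ 433.29662435 -328.30410638  329.85716326] [-9.00350591e+01 -1.13153033e-02 -6.31147116e+01] [ 0.17026269 -0.20163151  0.00478958]
turn [ 0.0006 -0.0003  0.0002] shift [-0.6 -0.1  1.7]
turn [ 0.0006 -0.0003  0.0002] shift [ -0.6 118.9   1.7]
```

View pics/s1.png

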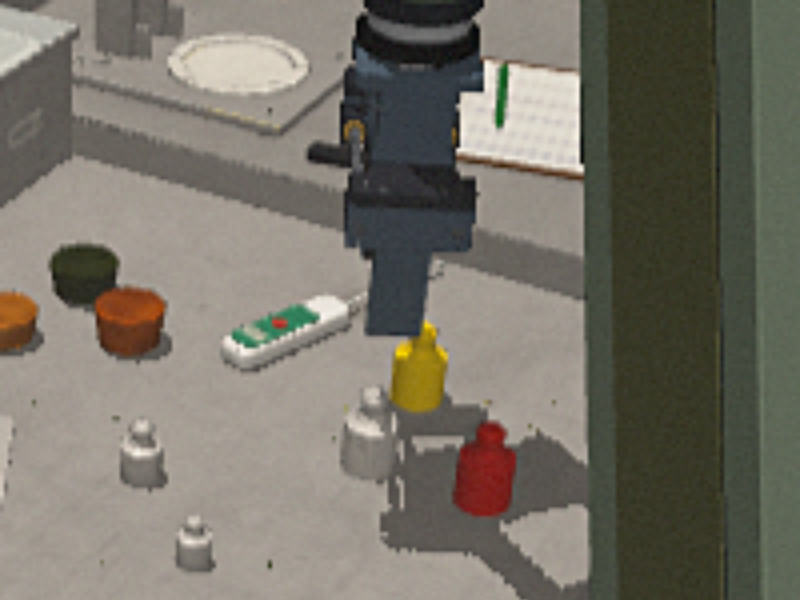

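The gripper is above the grey weight (crop (368,430)). The near finger ends at (395,330), which fits the height still to go. I'll descend straddling it.

Call:
carry_out(
  increments=[
    [[0,0,0],[0,35,1.7],0],
    [[0,0,0],[0,70,1.7],0],
    [[0,0,0],[0,95,1.7],0],
    [[0,0,0],[0,110,1.7],0],
    [[0,0,0],[0,119,1.7],0],
    [[0,0,0],[0,119,1.7],0],
    [[0,0,0],[0,119,1.7],0],
  ],
)

```text
time_s: 1.97
ee_pos: [435.1, -328.0, 211.3]
ee_rot: [-90.0, -0.0, -63.2]
force: [0.2, 0.0, 0.3]
gripper_width: 91.2
```

Run:
```python
from h import *
s=env.state();print(s['time_s'],s['ee_pos'],s['ee_rot'],s['force'])
f=grab('scene');cv2.imwrite('pics/s2.png',cv2.resize(f['frame'][120:240,330:470],None,fx=5,fy=5))
```

```text
1.9667 [ 435.06641385 -327.95131509  211.31909705] [-8.99849749e+01 -4.86346358e-02 -6.31784803e+01] [0.23998684 0.02127545 0.29189688]
```

View pics/s2.png

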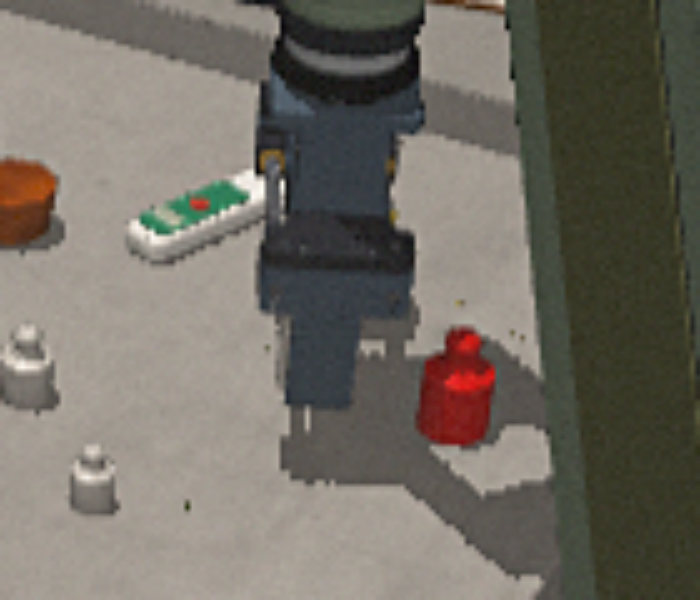

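The weight is hidden behind the near finger, with only a sliver visible at (282,360), so the gripper is straddling it. I'll close.

Call:
carry_out(
  increments=[
    [[0,0,0],[0,0,0],1],
    [[0,0,0],[0,0,0],1],
    [[0,0,0],[0,0,0],1],
    [[0,0,0],[0,0,0],1],
    [[0,0,0],[0,0,0],1],
    [[0,0,0],[0,0,0],1],
    [[0,0,0],[0,0,0],1],
    [[0,0,0],[0,0,0],1],
  ],
  force=50,
)

```text
time_s: 2.68
ee_pos: [435.4, -327.1, 210.8]
ee_rot: [-90.0, -0.0, -63.1]
force: [1.8, -4.3, 0.9]
gripper_width: 40.9
```

Call:
carry_out(
  increments=[
    [[0,0,0],[0,0,0],1],
    [[0,0,0],[0,0,0],1],
    [[0,0,0],[0,0,0],1],
    [[0,0,0],[0,0,0],1],
    [[0,0,0],[0,-30,0],1],
    [[0,0,0],[0,-60,0],1],
    [[0,0,0],[0,-90,0],1],
    [[0,0,0],[0,-90,0],1],
    [[0,0,0],[0,-90,0],1],
  ],
)

```text
time_s: 3.43
ee_pos: [435.1, -326.9, 301.0]
ee_rot: [-90.0, -0.0, -63.1]
force: [-0.6, 1.1, -6.1]
gripper_width: 37.1
```

Run:
```python
from h import *
s=env.state();print(s['time_s'],s['ee_pos'],s['ee_rot'],s['force'],s['torque'],s['gripper_width'])
c,sn=np.cos(np.radians(27.1)),np.sin(np.radians(27.1))
C=np.array([570.4,105.5])
for x in(-70,-60,-20): print(x,C+x*np.array([c,sn]))
x=C-68*np.array([c,sn]); go(*x,301,-62.9)
```

```text
3.4333 [ 435.14003909 -326.8727529   300.96651508] [-8.99723981e+01 -4.81521202e-02 -6.31050691e+01] [-0.56945524  1.14449568 -6.149189  ] [-0.00628686  0.04513292 -0.02924787] 37.08731222356477
-70 [508.08510368  73.61185649]
-60 [516.98723172  78.16730557]
-20 [552.59574391  96.38910186]
turn [-0.0005 -0.0036  0.0008] shift [-3.242e+02 -2.000e-01  2.482e+02]
```

Call:
carry_out(
  increments=[
    [[0,-0.0036,0],[-30,0,23],1],
    [[0,-0.0036,0],[-65,0,50],1],
    [[0,-0.0036,0],[-97,0,74],1],
    [[0,-0.0036,0],[-130,0,100],1],
    [[0,-0.0036,0],[-162,0,124],1],
    [[0,-0.0036,0],[-195,0,149],1],
    [[0,-0.0036,0],[-227,0,174],1],
    [[0,-0.0036,0],[-259,0,199],1],
    [[0,-0.0036,0],[-292,0,224],1],
    [[0,-0.0036,0],[-324,0,248],1],
  ],
)

```text
time_s: 4.27
ee_pos: [508.7, 76.1, 297.7]
ee_rot: [-90.3, 0.1, -62.9]
force: [1.4, -0.9, -6.3]
gripper_width: 37.5
```

Call:
carry_out(
  increments=[
    [[0,0,0],[0,0,0],1],
    [[0,0,0],[0,0,0],1],
    [[0,0,0],[0,20,0],1],
    [[0,0,0],[0,40,0],1],
    [[0,0,0],[0,40,0],1],
    [[0,0,0],[0,40,0],1],
  ],
)

```text
time_s: 4.77
ee_pos: [508.7, 73.0, 258.6]
ee_rot: [-90.4, 0.1, -63.0]
force: [-0.1, -0.0, -5.3]
gripper_width: 36.8
```

Run:
```python
from h import *
s=env.state();print(s['time_s'],s['ee_pos'],s['ee_rot'],s['force'],s['torque'],s['gripper_width'])
go(510,74.5,261,-62.9)
f=grab('scene');cv2.imwrite('pics/s3.png',cv2.resize(f['frame'][170:310,180:340],None,fx=4,fy=4))
g=grab('top');cv2.imwrite('pics/t3.png',cv2.resize(g['frame'][140:260,180:300],None,fx=5,fy=5))
```

```text
4.7667 [508.73209494  72.9635637  258.61774966] [-90.36022698   0.11442199 -62.96883076] [-0.05408558 -0.0464974  -5.33876124] [ 0.01272746 -0.07630543 -0.03337957] 36.80201237646151
turn [ 0.0063 -0.0012 -0.002 ] shift [-0.8 -2.4  1.8]
```

View pics/s3.png

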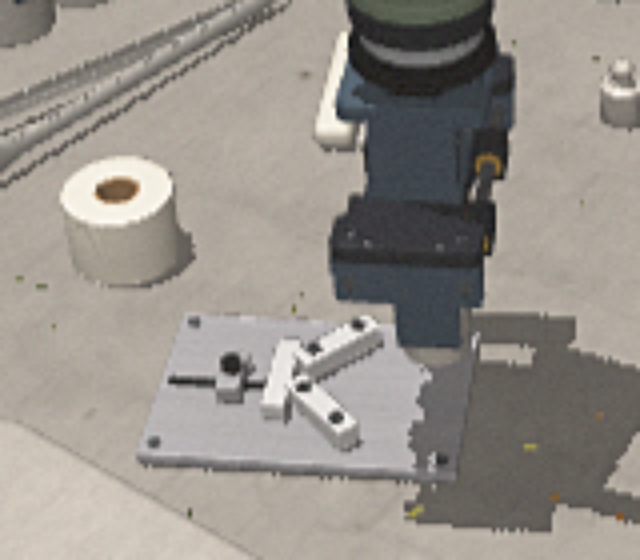

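The weight (bottom visible at (440,350)) hangs over the open plate in front of the V, and the end stop is clear of the grip. Lowering now.

Call:
carry_out(
  increments=[
    [[0.006,0,0],[-0.8,12,1.8],1],
    [[0.006,0,0],[-0.8,24,1.8],1],
    [[0.006,0,0],[-0.8,32,1.8],1],
    [[0.006,0,0],[-0.8,34,1.8],1],
    [[0.006,0,0],[-0.8,34,1.8],1],
    [[0.006,0,0],[-0.8,34,1.8],1],
    [[0.006,0,0],[-0.8,34,1.8],1],
  ],
)

```text
time_s: 5.45
ee_pos: [511.5, 75.6, 227.5]
ee_rot: [-89.6, -0.0, -62.9]
force: [0.7, -0.4, -6.0]
gripper_width: 37.3
```

Call:
carry_out(
  increments=[
    [[0,0,0],[0,0.5,0],1],
    [[0,0,0],[0,1,0],1],
    [[0,0,0],[0,1,0],1],
    [[0,0,0],[0,1,0],1],
  ],
)

```text
time_s: 5.78
ee_pos: [511.2, 75.6, 225.8]
ee_rot: [-89.6, -0.0, -62.9]
force: [1.2, -0.7, -6.0]
gripper_width: 36.6
```

Call:
carry_out(
  increments=[
    [[-0.006,0,0],[0,0.5,0],1],
    [[-0.006,0,0],[0,1,0],1],
    [[-0.006,0,0],[0,1.5,0],1],
    [[-0.006,0,0],[0,2,0],1],
    [[-0.006,0,0],[0,2,0],1],
    [[-0.006,0,0],[0,2,0],1],
    [[-0.006,0,0],[0,2,0],1],
  ],
)

```text
time_s: 6.37
ee_pos: [511.2, 75.6, 223.7]
ee_rot: [-90.0, -0.0, -62.9]
force: [0.2, 0.3, -4.5]
gripper_width: 36.8
```

Call:
carry_out(
  increments=[
    [[0,0,0],[0,0.5,0],1],
    [[0,0,0],[0,1,0],1],
    [[0,0,0],[0,1,0],1],
    [[0,0,0],[0,1,0],1],
  ],
)

```text
time_s: 6.7
ee_pos: [511.2, 75.6, 222.7]
ee_rot: [-90.0, -0.0, -62.9]
force: [-0.3, -0.6, -6.5]
gripper_width: 37.2
```

Run:
```python
from h import *
s=env.state();print(s['ee_pos'],s['ee_rot'],s['force'],s['torque'],s['gripper_width'])
```

```text
[511.16015174  75.5843184  222.66726589] [-9.00085123e+01 -1.64096830e-03 -6.28942430e+01] [-0.27071833 -0.58016925 -6.49624079] [-0.02589944 -0.03805967  0.00183243] 37.15099942010327
```

Call:
carry_out(
  increments=[
    [[0,0,0],[0,0.5,0],1],
    [[0,0,0],[0,1,0],1],
    [[0,0,0],[0,1,0],1],
    [[0,0,0],[0,1,0],1],
  ],
)

```text
time_s: 7.03
ee_pos: [511.1, 75.6, 221.7]
ee_rot: [-90.0, -0.0, -62.9]
force: [0.8, 0.4, -6.0]
gripper_width: 36.9
```

Call:
carry_out(
  increments=[
    [[0,0,0],[0,0.3,0],1],
    [[0,0,0],[0,0.5,0],1],
    [[0,0,0],[0,0.5,0],1],
    [[0,0,0],[0,0.5,0],1],
  ],
)

```text
time_s: 7.37
ee_pos: [511.2, 75.6, 221.2]
ee_rot: [-90.0, -0.0, -62.9]
force: [0.1, -0.2, -5.2]
gripper_width: 37.1
```

Call:
carry_out(
  increments=[
    [[0,0,0],[0,0.3,0],1],
    [[0,0,0],[0,0.5,0],1],
    [[0,0,0],[0,0.5,0],1],
    [[0,0,0],[0,0.5,0],1],
  ],
)

```text
time_s: 7.7
ee_pos: [511.2, 75.6, 220.8]
ee_rot: [-90.0, -0.0, -62.9]
force: [-0.4, -0.7, -3.9]
gripper_width: 37.0
```

Call:
carry_out(
  increments=[
    [[0,0,0],[0,0.3,0],1],
    [[0,0,0],[0,0.5,0],1],
    [[0,0,0],[0,0.5,0],1],
    [[0,0,0],[0,0.5,0],1],
  ],
)

```text
time_s: 8.03
ee_pos: [511.2, 75.6, 220.8]
ee_rot: [-90.0, -0.0, -62.9]
force: [-1.9, -0.1, 3.3]
gripper_width: 37.2
```

Call:
carry_out(
  increments=[
    [[0,0,0],[0,-0.3,0],1],
    [[0,0,0],[0,-0.3,6],1],
    [[0,0,0],[0,-0.3,12],1],
    [[0,0,0],[0,-0.3,18],1],
    [[0,0,0],[0,-0.3,24],1],
    [[0,0,0],[0,-0.3,30],1],
    [[0,0,0],[0,-0.3,34],1],
    [[0,0,0],[0,-0.3,34],1],
    [[0,0,0],[0,-0.3,34],1],
  ],
)

```text
time_s: 8.78
ee_pos: [542.7, 91.6, 220.8]
ee_rot: [-89.8, -0.0, -62.9]
force: [2.2, 1.6, 3.1]
gripper_width: 37.3
```

Call:
carry_out(
  increments=[
    [[0,0,0],[0,0,1],1],
    [[0,0,0],[0,0,2],1],
    [[0,0,0],[0,0,2],1],
    [[0,0,0],[0,0,2],1],
  ],
)

```text
time_s: 9.12
ee_pos: [543.3, 91.9, 220.8]
ee_rot: [-90.0, -0.0, -62.9]
force: [0.6, -0.2, 4.3]
gripper_width: 36.7
```

Call:
carry_out(
  increments=[
    [[0,0,0],[0,0,1],1],
    [[0,0,0],[0,0,2],1],
    [[0,0,0],[0,0,2],1],
    [[0,0,0],[0,0,2],1],
  ],
)

```text
time_s: 9.45
ee_pos: [544.5, 92.6, 220.8]
ee_rot: [-90.1, -0.0, -62.9]
force: [-1.5, -1.1, 5.9]
gripper_width: 36.9
```

Call:
carry_out(
  increments=[
    [[0,0,0],[0,0,1],1],
    [[0,0,0],[0,0,2],1],
    [[0,0,0],[0,0,2],1],
    [[0,0,0],[0,0,2],1],
  ],
)

```text
time_s: 9.78
ee_pos: [546.2, 93.5, 220.8]
ee_rot: [-90.1, 0.0, -62.9]
force: [-2.5, -0.5, 6.5]
gripper_width: 37.2
```

Call:
carry_out(
  increments=[
    [[0,0,0],[0,-0.4,0],1],
    [[0,0,0],[0,-0.4,1],1],
    [[0,0,0],[0,-0.4,1],1],
    [[0,0,0],[0,-0.4,1],1],
  ],
)

```text
time_s: 10.12
ee_pos: [547.4, 94.2, 220.8]
ee_rot: [-90.1, 0.0, -62.9]
force: [-1.8, -1.0, 4.7]
gripper_width: 37.2
```

Call:
carry_out(
  increments=[
    [[0,0,0],[0,0,1],1],
    [[0,0,0],[0,0,2],1],
    [[0,0,0],[0,0,2],1],
    [[0,0,0],[0,0,2],1],
  ],
)

```text
time_s: 10.45
ee_pos: [549.6, 95.3, 220.8]
ee_rot: [-90.0, 0.0, -62.9]
force: [-1.2, 0.2, 2.2]
gripper_width: 37.3
```

Call:
carry_out(
  increments=[
    [[0,0,0],[0,0,1],1],
    [[0,0,0],[0,0,2],1],
    [[0,0,0],[0,0,2],1],
    [[0,0,0],[0,0,2],1],
  ],
)

```text
time_s: 10.78
ee_pos: [551.4, 96.2, 220.8]
ee_rot: [-90.0, -0.0, -62.9]
force: [-0.2, -0.2, 2.1]
gripper_width: 37.0
```

Call:
carry_out(
  increments=[
    [[0,0,0],[0,0,1],1],
    [[0,0,0],[0,0,1.5],1],
    [[0,0,0],[0,0,1.5],1],
    [[0,0,0],[0,0,1.5],1],
  ],
)

```text
time_s: 11.12
ee_pos: [552.5, 96.8, 220.8]
ee_rot: [-90.0, -0.0, -62.9]
force: [-0.9, -0.7, 1.5]
gripper_width: 37.1
```

Call:
carry_out(
  increments=[
    [[0,0,0],[0,0,1],1],
    [[0,0,0],[0,0,1.5],1],
    [[0,0,0],[0,0,1.5],1],
    [[0,0,0],[0,0,1.5],1],
  ],
)

```text
time_s: 11.45
ee_pos: [553.3, 97.3, 220.8]
ee_rot: [-90.1, 0.0, -62.9]
force: [-4.1, -2.4, 5.0]
gripper_width: 36.8
```

Run:
```python
from h import *
s=env.state();print(s['ee_pos'],s['force'],s['torque'])
f=grab('scene');cv2.imwrite('pics/s4.png',cv2.resize(f['frame'][170:310,180:340],None,fx=4,fy=4))
```

```text
[553.28144817  97.32446044 220.81552881] [-4.12995986 -2.36250112  4.98867176] [-0.27027614  0.84564661 -0.0402369 ]
```

View pics/s4.png

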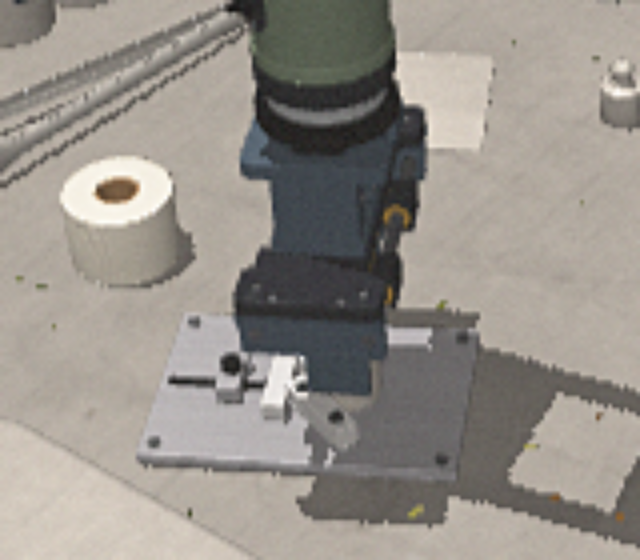

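The push force is about 4.8 N with almost no sideways force, so the weight is on both cheeks. There is still a gap between the V's back bar (280,385) and the stop block (230,380). I'll continue pushing in small steps.

Call:
carry_out(
  increments=[
    [[0,0,0],[0,-0.2,0.5],1],
    [[0,0,0],[0,-0.2,1],1],
    [[0,0,0],[0,-0.2,1],1],
    [[0,0,0],[0,-0.2,1],1],
  ],
)

```text
time_s: 11.83
ee_pos: [554.0, 97.9, 220.8]
ee_rot: [-90.2, 0.1, -62.9]
force: [-5.8, -0.5, 4.8]
gripper_width: 37.1
```

Call:
carry_out(
  increments=[
    [[0,0,0],[0,0,0.5],1],
    [[0,0,0],[0,0,1],1],
    [[0,0,0],[0,0,1],1],
    [[0,0,0],[0,0,1],1],
  ],
)

```text
time_s: 12.17
ee_pos: [554.8, 98.4, 220.8]
ee_rot: [-90.2, 0.1, -62.9]
force: [-5.3, -1.6, 4.4]
gripper_width: 37.0
```

Call:
carry_out(
  increments=[
    [[0,0,0],[0,0,0.5],1],
    [[0,0,0],[0,0,1],1],
    [[0,0,0],[0,0,1],1],
    [[0,0,0],[0,0,1],1],
  ],
)

```text
time_s: 12.5
ee_pos: [555.7, 98.9, 220.8]
ee_rot: [-90.2, 0.1, -62.9]
force: [-5.7, -0.6, 3.7]
gripper_width: 37.1
```

Call:
carry_out(
  increments=[
    [[0,0,0],[-0.3,0,0.5],1],
    [[0,0,0],[-0.5,0,1],1],
    [[0,0,0],[-0.5,0,1],1],
    [[0,0,0],[-0.5,0,1],1],
  ],
)

```text
time_s: 12.83
ee_pos: [556.5, 99.7, 220.8]
ee_rot: [-90.2, 0.1, -62.9]
force: [-5.3, -2.0, 3.1]
gripper_width: 37.2
```

Call:
carry_out(
  increments=[
    [[0,0,0],[0,0,0.5],1],
    [[0,0,0],[0,0,1],1],
    [[0,0,0],[0,0,1],1],
    [[0,0,0],[0,0,1],1],
  ],
)

```text
time_s: 13.17
ee_pos: [557.4, 100.1, 220.9]
ee_rot: [-90.2, 0.1, -62.9]
force: [-5.3, -1.5, 4.5]
gripper_width: 37.1
```

Call:
carry_out(
  increments=[
    [[0,0,0],[0,0,0.5],1],
    [[0,0,0],[0,0,1],1],
    [[0,0,0],[0,0,1],1],
    [[0,0,0],[0,0,1],1],
  ],
)

```text
time_s: 13.5
ee_pos: [558.2, 100.6, 220.8]
ee_rot: [-90.2, 0.1, -62.9]
force: [-5.3, -1.3, 2.7]
gripper_width: 37.0
```

Call:
carry_out(
  increments=[
    [[0,0,0],[-0.3,0,0.5],1],
    [[0,0,0],[-0.5,0,1],1],
    [[0,0,0],[-0.5,0,1],1],
    [[0,0,0],[-0.5,0,1],1],
  ],
)

```text
time_s: 13.83
ee_pos: [559.1, 101.3, 220.8]
ee_rot: [-90.1, 0.0, -62.9]
force: [-4.4, -2.3, 3.5]
gripper_width: 37.3
```

Call:
carry_out(
  increments=[
    [[0,0,0],[0,0,0.5],1],
    [[0,0,0],[0,0,1],1],
    [[0,0,0],[0,0,1],1],
    [[0,0,0],[0,0,1],1],
  ],
)

```text
time_s: 14.17
ee_pos: [560.0, 101.7, 220.8]
ee_rot: [-90.1, 0.0, -62.9]
force: [-5.1, -2.5, 2.8]
gripper_width: 36.9
```

Call:
carry_out(
  increments=[
    [[0,0,0],[0,0,0.5],1],
    [[0,0,0],[0,0,1],1],
    [[0,0,0],[0,0,1],1],
    [[0,0,0],[0,0,1],1],
  ],
)

```text
time_s: 14.5
ee_pos: [561.0, 102.2, 220.8]
ee_rot: [-90.1, 0.0, -62.9]
force: [-5.1, -3.0, 2.5]
gripper_width: 37.0
```

Call:
carry_out(
  increments=[
    [[0,0,0],[0,0,0.5],1],
    [[0,0,0],[0,0,1],1],
    [[0,0,0],[0,0,1],1],
    [[0,0,0],[0,0,1],1],
  ],
)

```text
time_s: 14.83
ee_pos: [561.9, 102.7, 220.8]
ee_rot: [-90.1, 0.0, -62.9]
force: [-4.7, -2.7, 2.6]
gripper_width: 37.2
```

Call:
carry_out(
  increments=[
    [[0,0,0],[0,0,0.5],1],
    [[0,0,0],[0,0,1],1],
    [[0,0,0],[0,0,1],1],
    [[0,0,0],[0,0,1],1],
  ],
)

```text
time_s: 15.17
ee_pos: [562.8, 103.1, 220.9]
ee_rot: [-90.1, 0.0, -62.9]
force: [-4.9, -1.7, 1.9]
gripper_width: 37.4
```

Call:
carry_out(
  increments=[
    [[0,0,0],[0,0,0.5],1],
    [[0,0,0],[0,0,1],1],
    [[0,0,0],[0,0,1],1],
    [[0,0,0],[0,0,1],1],
  ],
)

```text
time_s: 15.5
ee_pos: [563.7, 103.6, 220.8]
ee_rot: [-90.1, 0.0, -62.9]
force: [-4.5, -3.6, 2.8]
gripper_width: 37.1
```

Call:
carry_out(
  increments=[
    [[0,0,0],[0,0,0.5],1],
    [[0,0,0],[0,0,1],1],
    [[0,0,0],[0,0,1],1],
    [[0,0,0],[0,0,1],1],
  ],
)

```text
time_s: 15.83
ee_pos: [564.8, 104.2, 220.8]
ee_rot: [-90.1, 0.0, -62.9]
force: [-4.6, -2.2, 1.7]
gripper_width: 37.5
```

Call:
carry_out(
  increments=[
    [[0,0,0],[0,0,0.5],1],
    [[0,0,0],[0,0,1],1],
    [[0,0,0],[0,0,1],1],
    [[0,0,0],[0,0,1],1],
  ],
)

```text
time_s: 16.17
ee_pos: [565.8, 104.7, 220.9]
ee_rot: [-90.0, 0.0, -62.9]
force: [-4.1, -2.7, -0.6]
gripper_width: 37.2
```

Call:
carry_out(
  increments=[
    [[0,0,0],[0,0,0.5],1],
    [[0,0,0],[0,0,1],1],
    [[0,0,0],[0,0,1],1],
    [[0,0,0],[0,0,1],1],
  ],
)

```text
time_s: 16.5
ee_pos: [566.5, 105.1, 220.9]
ee_rot: [-90.1, 0.0, -62.9]
force: [-4.9, -3.6, 0.5]
gripper_width: 36.8
```

Call:
carry_out(
  increments=[
    [[0,0,0],[0,0,0.5],1],
    [[0,0,0],[0,0,0.5],1],
    [[0,0,0],[0,0,0.5],1],
    [[0,0,0],[0,0,0.5],1],
  ],
)

```text
time_s: 16.83
ee_pos: [566.7, 105.2, 220.9]
ee_rot: [-90.1, 0.0, -62.9]
force: [-5.5, -3.3, 0.9]
gripper_width: 37.3
```

Call:
carry_out(
  increments=[
    [[0,0,0],[0,0,0.5],1],
    [[0,0,0],[0,0,0.5],1],
    [[0,0,0],[0,0,0.5],1],
    [[0,0,0],[0,0,0.5],1],
  ],
)

```text
time_s: 17.17
ee_pos: [566.9, 105.2, 220.9]
ee_rot: [-90.2, 0.0, -62.9]
force: [-6.6, -4.8, 2.0]
gripper_width: 37.1
```

Call:
carry_out(
  increments=[
    [[0,0,0],[0.2,0,0.5],1],
    [[0,0,0],[0.2,0,0.5],1],
    [[0,0,0],[0.2,0,0.5],1],
    [[0,0,0],[0.2,0,0.5],1],
  ],
)

```text
time_s: 17.5
ee_pos: [567.1, 105.3, 220.9]
ee_rot: [-90.3, 0.0, -62.9]
force: [-7.0, -3.7, 3.1]
gripper_width: 37.3
```

Call:
carry_out(
  increments=[
    [[0,0,0],[0,0,0.4],1],
    [[0,0,0],[0,0,0.4],1],
    [[0,0,0],[0,0,0.4],1],
    [[0,0,0],[0,0,0.4],1],
  ],
)

```text
time_s: 17.83
ee_pos: [567.3, 105.3, 220.9]
ee_rot: [-90.3, 0.0, -62.9]
force: [-7.9, -5.2, 3.4]
gripper_width: 37.4
```

Call:
carry_out(
  increments=[
    [[0,0,0],[0.2,0,0.5],1],
    [[0,0,0],[0.2,0,0.5],1],
    [[0,0,0],[0.2,0,0.5],1],
    [[0,0,0],[0.2,0,0.5],1],
  ],
)

```text
time_s: 18.17
ee_pos: [567.5, 105.3, 220.9]
ee_rot: [-90.3, 0.1, -62.9]
force: [-8.4, -4.8, 4.2]
gripper_width: 36.8
```

Call:
carry_out(
  increments=[
    [[0,0,0],[0,0,0.4],1],
    [[0,0,0],[0,0,0.4],1],
    [[0,0,0],[0,0,0.4],1],
    [[0,0,0],[0,0,0.4],1],
  ],
)

```text
time_s: 18.5
ee_pos: [567.7, 105.5, 220.9]
ee_rot: [-90.4, 0.1, -62.9]
force: [-10.0, -5.8, 5.7]
gripper_width: 36.6
```

Call:
carry_out(
  increments=[
    [[0,0,0],[0.1,0,0.3],1],
    [[0,0,0],[0.1,0,0.3],1],
    [[0,0,0],[0.1,0,0.3],1],
    [[0,0,0],[0.1,0,0.3],1],
    [[0,0,0],[0.1,0,0.3],1],
  ],
)

```text
time_s: 18.92
ee_pos: [567.8, 105.5, 220.9]
ee_rot: [-90.4, 0.1, -62.9]
force: [-9.4, -5.7, 6.4]
gripper_width: 36.8
```

Call:
carry_out(
  increments=[
    [[0,0,0],[0,0,0],1],
    [[0,0,0],[0,0,0],1],
    [[0,0,0],[0,0,0],1],
    [[0,0,0],[0,0,0],1],
    [[0,0,0],[0,0,0],1],
  ],
)

```text
time_s: 19.33
ee_pos: [567.8, 105.5, 220.9]
ee_rot: [-90.4, 0.1, -62.9]
force: [-9.5, -5.9, 5.9]
gripper_width: 37.1
```

Call:
carry_out(
  increments=[
    [[0,0,0],[0,0,0],1],
    [[0,0,0],[0,0,0],1],
    [[0,0,0],[0,0,0],1],
    [[0,0,0],[0,0,0],1],
    [[0,0,0],[0,0,0],1],
  ],
)

```text
time_s: 19.75
ee_pos: [567.8, 105.5, 220.9]
ee_rot: [-90.4, 0.1, -62.9]
force: [-10.4, -5.3, 6.3]
gripper_width: 37.3
```

Run:
```python
from h import *
s=env.state();a=np.radians(27.1);F=s['force'];print(s['time_s'],s['ee_pos'],s['ee_rot'],F,s['torque'],'stand fx,fy',F[0]*np.cos(a)+F[1]*np.sin(a),-F[0]*np.sin(a)+F[1]*np.cos(a))
f=grab('scene');cv2.imwrite('pics/s5.png',cv2.resize(f['frame'][200:300,200:320],None,fx=6,fy=6))
```

```text
19.75 [567.8230167  105.4679544  220.94757369] [-9.04249630e+01  7.25556856e-02 -6.28702634e+01] [-10.35601143  -5.25063075   6.28438468] [-1.06986326  1.90599226 -0.01005184] stand fx,fy -11.61095207594703 0.043449534318090954
```

View pics/s5.png

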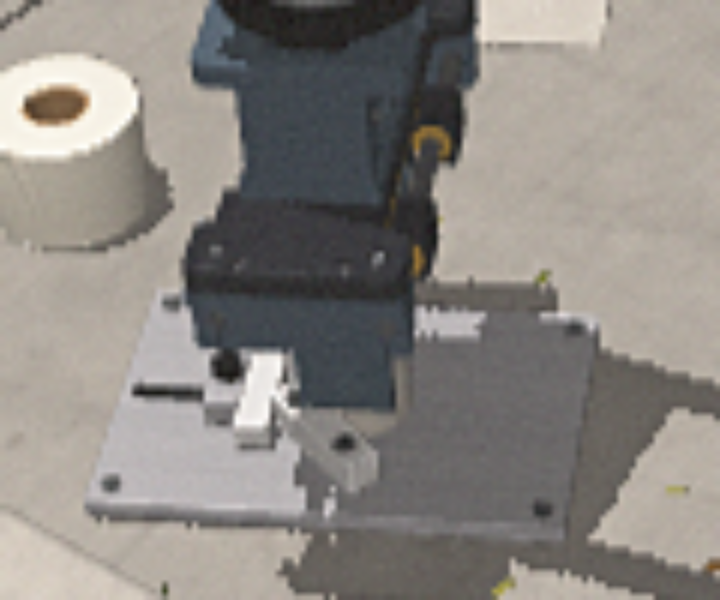

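The V's back bar (260,400) is now right up against the stop block (220,400). The push is 11.6 N with no sideways force. I'll add a little margin and hold it.

Call:
carry_out(
  increments=[
    [[0,0,0],[0,0,0.3],1],
    [[0,0,0],[0,0,0.6],1],
    [[0,0,0],[0,0,0.6],1],
    [[0,0,0],[0,0,0.6],1],
    [[0,0,0],[0,0,0.6],1],
    [[0,0,0],[0,0,0.6],1],
    [[0,0,0],[0,0,0.6],1],
    [[0,0,0],[0,0,0.6],1],
    [[0,0,0],[0,0,0.6],1],
    [[0,0,0],[0,0,0.6],1],
  ],
)

```text
time_s: 20.63
ee_pos: [568.1, 105.6, 221.0]
ee_rot: [-90.5, 0.1, -62.9]
force: [-11.1, -6.0, 7.3]
gripper_width: 37.0
```

Call:
carry_out(
  increments=[
    [[0,0,0],[0,0,0],1],
    [[0,0,0],[0,0,0],1],
    [[0,0,0],[0,0,0],1],
    [[0,0,0],[0,0,0],1],
    [[0,0,0],[0,0,0],1],
  ],
)

```text
time_s: 21.05
ee_pos: [568.1, 105.6, 220.9]
ee_rot: [-90.5, 0.1, -62.9]
force: [-11.6, -6.0, 7.0]
gripper_width: 36.8
```

Call:
carry_out(
  increments=[
    [[0,0,0],[0,0,-1],1],
    [[0,0,0],[0,0,-2],1],
    [[0,0,0],[0,0,-3],1],
    [[0,0,0],[0,0,-3],1],
    [[0,0,0],[0,0,-3],1],
    [[0,0,0],[0,0,-3],1],
  ],
)

```text
time_s: 21.55
ee_pos: [566.9, 105.0, 220.9]
ee_rot: [-90.2, 0.1, -62.9]
force: [-6.7, -3.0, 2.6]
gripper_width: 37.1
```

Call:
carry_out(
  increments=[
    [[0,0,0],[0,0,-0.7],1],
    [[0,0,0],[0,0,-1.5],1],
    [[0,0,0],[0,0,-1.5],1],
    [[0,0,0],[0,0,-1.5],1],
  ],
  force=10,
)

```text
time_s: 21.88
ee_pos: [566.4, 104.8, 220.9]
ee_rot: [-90.0, 0.0, -62.9]
force: [-3.9, 2.1, -3.3]
gripper_width: 37.5
```

Call:
carry_out(
  increments=[
    [[0,0,0],[0,0,0],0.55],
    [[0,0,0],[0,0,0],0.5],
    [[0,0,0],[0,0,0],0.4],
    [[0,0,0],[0,0,0],0.3],
    [[0,0,0],[0,0,0],0.3],
    [[0,0,0],[0,0,0],0.3],
    [[0,0,0],[0,0,0],0.3],
  ],
)

```text
time_s: 22.47
ee_pos: [566.4, 104.3, 221.2]
ee_rot: [-90.0, -0.0, -62.9]
force: [-0.1, -0.2, -0.1]
gripper_width: 63.8
```

Run:
```python
from h import *
s=env.state();print(s['time_s'],s['ee_pos'],s['ee_rot'],s['force'],s['torque'],s['gripper_width'])
```

```text
22.4667 [566.44400377 104.34558334 221.2265381 ] [-8.99776945e+01 -1.59028830e-02 -6.28941466e+01] [-0.08909655 -0.15281009 -0.13529307] [-0.01978878 -0.00633738  0.01241116] 63.84382251976284
```

Released with no contact force. I'll lift off and move aside for a check.

Call:
carry_out(
  increments=[
    [[0,0,0],[0,-15,0],0.3],
    [[0,0,0],[0,-40,0],0.3],
    [[0,0,0],[0,-80,0],0.3],
    [[0,0,0],[0,-120,0],0.3],
    [[0,0,0],[40,-130,0],0.3],
    [[0,0,0],[80,-130,-20],0.3],
    [[0,0,0],[120,-130,-40],0.3],
    [[0,0,0],[160,-130,-60],0.3],
    [[0,0,0],[200,-130,-70],0.3],
    [[0,0,0],[200,-130,-70],0.3],
  ],
)

```text
time_s: 23.3
ee_pos: [595.5, -110.8, 351.3]
ee_rot: [-90.0, -0.2, -63.1]
force: [-0.1, -0.0, -0.2]
gripper_width: 63.8
```

Run:
```python
from h import *
from scipy import ndimage as nd
s=env.state();print(s['time_s'],s['ee_pos'],s['force'])
f=grab('scene');cv2.imwrite('pics/s6.png',cv2.resize(f['frame'][200:300,200:320],None,fx=6,fy=6,interpolation=cv2.INTER_CUBIC))
g=grab('top');a=cv2.resize(g['frame'][155:245,195:275],None,fx=6,fy=6,interpolation=cv2.INTER_CUBIC);cv2.imwrite('pics/t6.png',a)
for n,f in(('scene',f),('top',g)):
    p=pts(f);ok=(p[...,0]>500)&(p[...,0]<620)&(p[...,1]>50)&(p[...,1]<150)&(p[...,2]>64)&(p[...,2]<85)
    v,u=np.nonzero(ok);print(n,'knob',len(u),ray(f,u.mean(),v.mean(),70).round(1),p[ok][:,2].max())
    for nm,c in(('200',(562,-232)),('100',(485,-168))):
        k=(np.hypot(p[...,0]-c[0],p[...,1]-c[1])<30)&(p[...,2]>8)&(p[...,2]<60);print(nm,k.sum(),((p[k].min(0)+p[k].max(0))/2).round(1))
```

```text
23.3 [ 595.46074323 -110.80079925  351.28077848] [-0.08819146 -0.04514123 -0.22965254]
scene knob 47 [563.9 107.6  70. ] 75.88567495460855
200 124 [ 562.7 -229.    28.3]
100 83 [ 485.3 -164.3   22.5]
top knob 43 [565.2 100.6  70. ] 74.98812050207609
200 99 [ 562.1 -236.    29.2]
100 58 [ 485.7 -171.2   27.4]
```

View pics/t6.png

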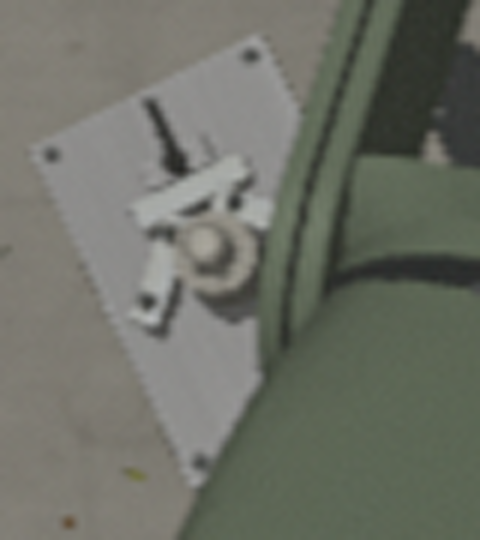

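View pics/s6.png

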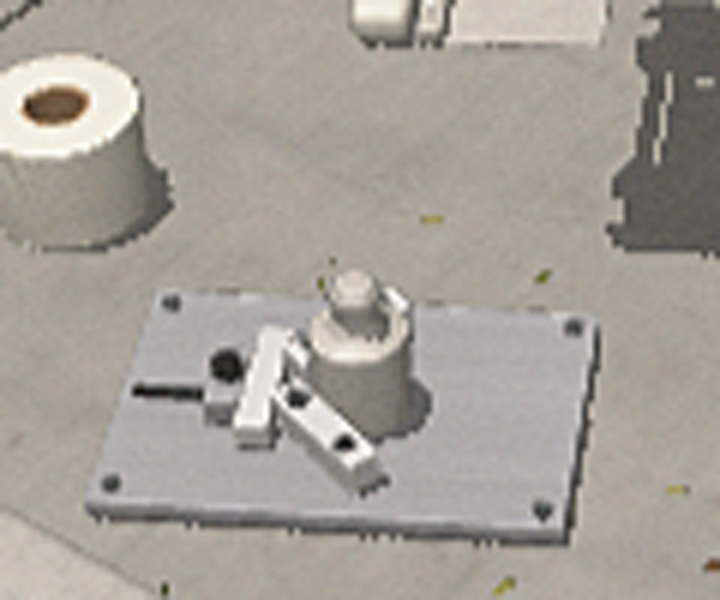

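Both views show the weight upright in the V, touching the cheeks, with the V's bar against the stop. Weight at about (215,255) in the top crop and (360,350) in the scene crop. The tool's tip position, corrected for tilt, changed by only about 0.1 mm between full push and release. The arm is clear, so I'll hand the job in.

```bash
python3 -c "
from h import *
print(env.state()['qvel'].round(2)); print(env.job_done())"
```

```text
[ 3.23 -0.63  1.5   1.61  0.51  0.71]
the job is handed in; nothing more can be done
None
```

I set the grey 500 g weight on the plate and pressed it into the V until the V met its end stop, about 15 mm back. I then let go, lifted clear and handed the job in; it gave no verdict.

**Push:** I held it at about 11.6 N for roughly 0.8 s, then about 13 N for about 1.2 s. Sideways force was near zero by the end, so by my estimate each cheek carried about 6–9 N. That is a calculation; the cheek forces themselves were not measured.

**Last checks:**
- **Seating:** the last pictures show the weight upright on both cheeks and the V's back against the stop. Tool readings suggest it shifted only about 0.1 mm as I eased off the push.
- **Gripper:** after opening, it read about 0 N, so it was not touching the weight.
- **Other things:** the 200 g and 100 g weights measured within about 1 mm of where they started. I did not measure the cup, scraper or label roll again; the arm stayed well clear of them.

**Doubts:**
- **Cameras:** the two cameras disagreed by 5–7 mm in y throughout, so I relied on force feel for the final seating.
- **Position along the V:** the top picture put the weight about 1 mm short of fully home. That is within what I could measure and within the 2 mm limit.
- **Arm motion:** the arm was still settling slightly, at about 3 degrees/s, when I handed in. It was in free air.

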